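# Change over the carrier gas line

### The arm

A 6-joint arm with a two-finger parallel gripper is mounted at the origin on the work surface. World frame = base frame: x ahead of the robot, y to its left, z up, the work surface at z = 0. Lengths are in mm, angles in rad, forces in N, time in s.
With the tool pointing down it reaches from about 250 to 800 mm from the base axis. Payload 8.5 kg.
Tool frame: the origin (TCP) lies on the centre line of the jaws, within the pads' length; the fingertips stand 11 mm ahead of it and the grasp point (between the pads) lies 8 mm behind it; z points along the fingers, y is the direction in which the jaws open and shut (so a half turn about z gives the same grasp; the last joint's range is limited). The gripper opens to 85 mm and grips with 20 to 120 N. Pads are 22 mm wide; open, the fingers measure 114 mm over their backs; the gripper's body (76 mm by 85 mm) begins 54 mm behind the grasp point. The pads swing forward as they close: fully open they stand 13 mm farther back than shut.
Start: joints at [1.333, 0.238, -0.013, 1.319, 0, 1.571], TCP at [123.66, 510.184, 242.276] pointing down, gripper open.
Joint ranges: [-2.66, 2.66], [-1.03, 1.9], [-1.14, 1.46], [-1.82, 2.27], [-1.45, 1.34], [-3.14, 3.14]. Speed limits (rad/s): [2.22, 2.22, 2.79, 3.14, 3.14, 3.14].

### API

Orientations are given as a rotation vector (axis times angle).
In Python, from bench import observe, grab_frame, calibration, hand_in gives the robot as it stands.
- The arm moves only by the shell command python3 -m crank 'ROWS' [FORCE]. ROWS is JSON, a list of rows, each a list of 3 entries, a list of its own where there are three numbers: the opening, from 0 (shut) to 1 (fully open), then the shift along the tool's x, y, z in mm, then the turn about the tool's z in rad. A call has 1 to 20 rows; each row shifts and turns the pose as measured when the row begins, along the tool's axes as they then stand; what a row does not reach is not made up. A row lasts 1/8 s, in which the tool goes at most 62.5 mm and 10.7 degrees, less where a joint would pass 70% of its speed; a pose out of reach is approached as far as the arm can. A call is refused whole if a number of a shift passes 62.5 or a number of a turn 0.188, either way. A call with a gripper value outside its range is refused whole. The fingers move at their own pace and stop on an object; FORCE is the grip in N (left out, the last holds). Time passes only in rows, so rows that do not move let the fingers close. It gives the time, the measured TCP pose, the force and the opening at its end, in the units of the state.
- observe(): the state, without advancing time (a new reading comes with each control period).
- grab_frame(name): name is "side" or "top"; returns the picture (400x640x3 uint8, blue, green, red); there is no depth.
- calibration(name): a dict with "K" (3x3 intrinsics, pixels), "view" (4x4, takes a point from world to camera coordinates). Camera axes: x right, y up, looking along -z (the intrinsics and any distortion apply to the point x, -y, -z); pixel columns grow to the right and rows downward; lengths in mm; the calibration is good to about 2 mm. A picture is of the moment at which its call begins. calibration takes no time and is no camera call.
- hand_in(): hands the job in, once; it reports no verdict.
The state is a dict: "time": time; "joints": joint angles; "qvel": joint speeds; "effort": joint torques, N m; "ee_pos": TCP position; "tcp_rot": TCP orientation; "force": force on the tool from outside, world axes, zero at the start; "wrist_torque": the same for the moment, N m; "finger_gap": finger opening in mm.
Only numpy, scipy, OpenCV 4.12 (cv2) and the standard library are available. Lean on these libraries where they do the work, as an engineer would, in place of code of your own. Each camera call takes 0.05 s, during which the arm holds its last target. There are 200 camera calls.

### The job

The cylinder line that feeds the chromatograph is running low, so change over to the reserve line on the bench gas manifold without cutting off the gas. With a fingertip push the lever of the shut valve round until that valve is fully open, and only then push the lever of the valve that was open round until it is fully shut. Leave the purge knob and the loose things around the manifold where they are.

Things in the scene. Friction and masses are not known exactly. Their poses are not given: they have to be found in the camera images.
- manifold: Bench gas manifold, bolted down: flat grey box 300 mm deep (its x, away from the robot at yaw 0) by 360 mm wide (its y), top deck 45 mm above the bench; origin at the centre of its underside. Two like supply lines (10 mm steel tube, axis 75 mm up) run along its x over the deck at y = -100 mm and y = +40 mm; either may be the one in use. Each has a dial gauge, a ball valve and a check valve.
- header (a point): Middle of the common header, a 10 mm steel tube along the manifold's y, 95 mm on the robot's side of the manifold's middle, axis 75 mm above the bench, where both lines join. Fixed parts near the levers' sweep stay below 90 mm above the bench, except valve stems and stop lugs (within 19 mm of a stem axis, up to 100 mm), the gauges and the purge knob.
- reserve_gauge (a point): Centre of the dial of the reserve line's pressure gauge: round steel case 40 mm dia, dial facing up, top 107 mm above the bench, 60 mm beyond the valve's stem (manifold's +x) on the same line. It reads nearly full.
- duty_gauge (a point): The same point on the gauge of the line now in use. It reads nearly empty.
- reserve_stem (a point): Point on the stem axis (upright) of the ball valve that is shut at the start, the reserve line's, 109 mm above the bench: the pivot of its lever, at the height of the middle of the lever's sleeve. Its x and y axes are the manifold's.
- reserve_sleeve (a point): Point inside the black sleeve of the reserve valve's lever, 60 mm from the stem axis on the lever's centreline, at mid height (109 mm above the bench). The lever is a steel strip with a black sleeve 16 mm wide and 10 mm thick (104 to 114 mm above the bench) that reaches from 30 to 85 mm from the stem axis, level, with free space below it.
- reserve_lever (a joint): Angle of the reserve valve's lever, rad, positive counter-clockwise from above: 0 = fully shut, lever square across the tube, pointing to the manifold's +y; 1.571 = fully open, lever along the tube, pointing to the manifold's -x. Stops at both ends; it turns stiffly (0.35 N m) and stays where it is left.
- duty_stem (a point): The same pivot point on the ball valve that is open at the start, that of the line now in use.
- duty_sleeve (a point): The same point (60 mm from the stem axis) in the sleeve of that valve's lever, which has the same form and sizes.
- duty_lever (a joint): Angle of that valve's lever, with the same meaning, stops and stiffness: 0 = fully shut (across the tube, to the manifold's +y), 1.571 = fully open (along the tube, to the manifold's -x).
- purge_knob (a joint): Angle of the purge valve's black knurled knob (28 mm dia, top 116 mm above the bench) at the -y end of the header, 95 mm on the robot's side of the manifold's middle and 145 mm to its -y. To be left as it is.
- spanner: Loose steel open-end spanner 170 mm long lying flat on the bench on the -y side of the manifold; origin under its middle.
- spray: Loose white leak-spray bottle, 62 mm dia and 156 mm tall, standing on the bench on the +y side of the manifold; origin at the centre of its base.
- cap: Loose brass end cap, 22 mm dia and 28 mm tall, standing on the manifold's deck between the two lines near the far edge (about 115 mm beyond the middle); origin at the centre of its base.

How it is judged:
By the outcome, as a careful person would: the job done as asked, in the order asked, and still so for the second after the job is handed in, with the robot touching nothing.
It also fails if it takes over 48 s, if anything falls off the work surface, if the arm or the gripper's body presses on something with over 40 N, if the wrist force passes 120 N, or if a joint passes its speed limit or range.

## Working session

There is one attempt and no reset: what is moved stays moved. The work goes in short steps, Python scripts to look and compute and a shell command to move; the robot and the scene stay as the last step left them, time stands still between calls to the robot, and variables do not carry over. Pictures are saved under pics/ and viewed, about 8 in all and at most 12, crops included, and the job is handed in when it is done.

```bash
mkdir -p pics
python3 - <<'E'
from bench import *
import cv2
for n in("top","side"):
    cv2.imwrite(f"pics/{n}0.png",grab_frame(n)); c=calibration(n); print(n,c)
s=observe();print(s)
E
```

```text
top {'K': array([[472.34395103,   0.        , 322.59318542],
       [  0.        , 472.34395103, 196.86372751],
       [  0.        ,   0.        ,   1.        ]]), 'view': array([[ 6.06323331e-03, -9.99977482e-01,  2.87620080e-03,
         6.14348952e+01],
       [ 9.92350507e-01,  6.37159650e-03,  1.23287768e-01,
        -5.88181738e+02],
       [-1.23303318e-01,  2.10667682e-03,  9.92366794e-01,
        -1.14911791e+03],
       [ 0.00000000e+00,  0.00000000e+00,  0.00000000e+00,
         1.00000000e+00]])}
side {'K': array([[410.49865546,   0.        , 321.27666692],
       [  0.        , 410.49865546, 200.141718  ],
       [  0.        ,   0.        ,   1.        ]]), 'view': array([[-9.80872610e-01, -1.94537096e-01, -6.65138370e-03,
         5.65970134e+02],
       [ 1.47945326e-01, -7.67288148e-01,  6.24004069e-01,
        -1.00458640e+02],
       [-1.26495468e-01,  6.11084459e-01,  7.81392782e-01,
        -9.34202031e+02],
       [ 0.00000000e+00,  0.00000000e+00,  0.00000000e+00,
         1.00000000e+00]])}
{'time': 0.1, 'joints': array([ 1.33301770e+00,  2.38720873e-01, -1.41821715e-02,  1.31915168e+00,
        1.62102417e-05,  1.57075760e+00]), 'qvel': array([ 3.28427238e-04, -1.09000252e-03,  1.71566926e-03, -1.16839579e-03,
       -9.44438662e-05, -3.72822156e-04]), 'effort': array([-1.40328652e-04, -5.39717960e+01,  3.46998882e+01,  1.33827527e-02,
       -2.53881285e-05,  7.64436493e-06]), 'ee_pos': array([123.57481989, 509.89408396, 241.73707455]), 'tcp_rot': array([-3.72542451e-01, -3.11925850e+00,  1.95960257e-03]), 'force': array([ 0.36181125, -0.75623849, -0.15809933]), 'wrist_torque': array([ 0.01501148,  0.06860643, -0.01245134]), 'finger_gap': 85.34406195771463}
```

View pics/top0.png

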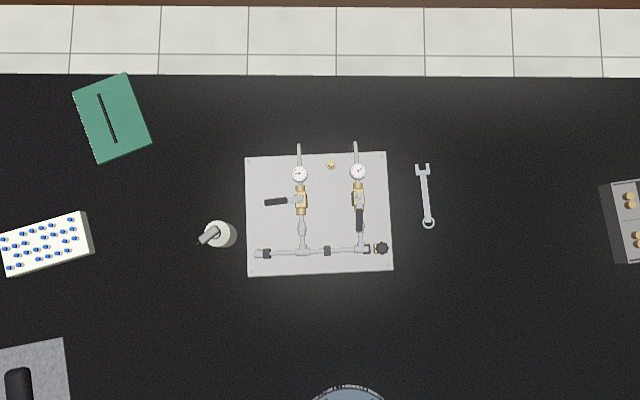

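View pics/side0.png

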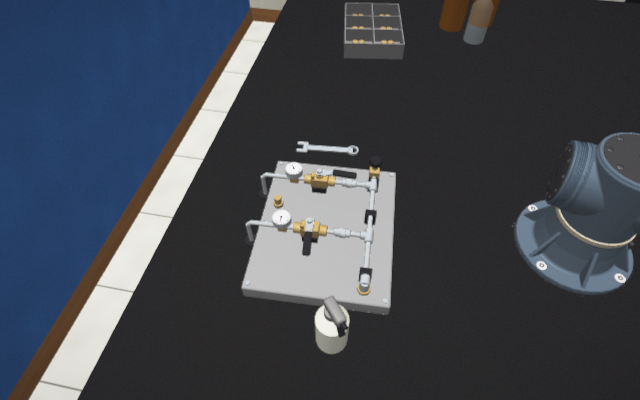

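```bash
cat > h.py <<'E'
import numpy as np, cv2
from bench import *
def ray(n,px,z):
    c=calibration(n);K=c["K"];V=c["view"];R=V[:3,:3];t=V[:3,3]
    d=np.linalg.inv(K)@[px[0],px[1],1];d=R.T@(d*[1,-1,-1]);o=-R.T@t
    return (o+d*(z-o[2])/d[2])[:2]
E
python3 - <<'E'
from h import *
im=cv2.imread("pics/top0.png");g=cv2.cvtColor(im,cv2.COLOR_BGR2GRAY)
m=np.zeros_like(g);m[140:290,235:400]=(g[140:290,235:400]>110)*255
m=cv2.morphologyEx(m,cv2.MORPH_OPEN,np.ones((5,5)))
c=max(cv2.findContours(m,0,2)[0],key=cv2.contourArea)
c=cv2.convexHull(c);q=cv2.approxPolyDP(c,8,True)[:,0]
for p in q: print("corner",p,ray("top",p,45).round(1))
d=np.zeros_like(g);d[165:240,255:385]=(g[165:240,255:385]<75)*255
n,l,s,ce=cv2.connectedComponentsWithStats(d)
for i in range(1,n):
    if s[i,4]>25:
        b=cv2.minAreaRect(np.argwhere(l==i)[:,::-1].astype(np.float32))
        print("dark",s[i],ce[i].round(1),ray("top",ce[i],114).round(1),b)
for p in [(300,174),(358,171)]: print("gauge",ray("top",p,107).round(1))
cv2.imwrite("pics/crop0.png",cv2.resize(im[140:285,235:400],None,fx=4.5,fy=4,interpolation=2))
E
```

```text
corner [385 151] [704.3 -91.6]
corner [392 270] [ 407.6 -105.7]
corner [247 275] [393.4 248.4]
corner [245 157] [686.5 261. ]
gauge [633.3 119.2]
gauge [641.5 -18.5]
```

View pics/crop0.png

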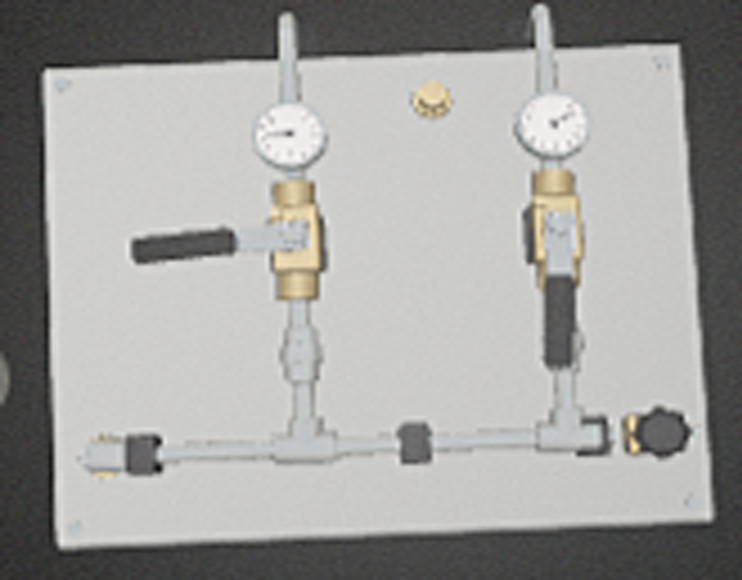

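Run:
```python
from h import *
f=lambda x,y:(235+x/4.5-.4,140+y/4-.4)
for n,p in dict(rtip=f(132,248),rin=f(236,241),dtip=f(560,368),din=f(560,275),knob=f(662,432)).items(): print(n,ray("top",p,114).round(1))
c=np.array([547.9,78.]);a=.047;ex=np.array([np.cos(a),np.sin(a)]);ey=np.array([-ex[1],ex[0]])
for n,v in dict(rs=(28,40),rtip=(28,125),rin=(28,70),ds=(28,-100),dtip=(-57,-100),din=(-2,-100),knob=(-95,-145)).items(): print(n,(c+v[0]*ex+v[1]*ey).round(1))
im=cv2.imread("pics/side0.png");cv2.imwrite("pics/crops0.png",cv2.resize(im[150:300,240:400],None,fx=4.5,fy=4,interpolation=2))
```

```text
rtip [566.1 202.5]
rin [570.6 148.5]
dtip [497.4 -19.9]
din [551.6 -20.1]
knob [460.7 -72.2]
rs [574.  119.3]
rtip [570.  204.2]
rin [572.6 149.2]
ds [580.6 -20.6]
dtip [495.7 -24.6]
din [550.6 -22. ]
knob [459.8 -71.3]
```

View pics/crops0.png

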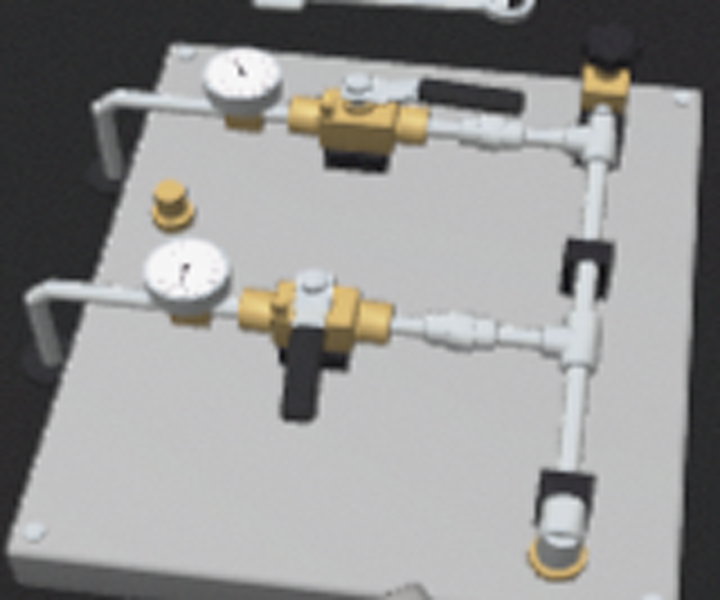

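```bash
python3 -m crank '[[0,[0,0,0],-0.143],[0,[0,0,0],-0.143],[0,[0,0,0],0],[0,[-40,-30,0],0],[0,[-40,-30,0],0],[0,[-40,-30,0],0],[0,[-40,-30,0],0],[0,[-40,-30,0],0],[0,[-40,-30,0],0],[0,[-40,-30,0],0],[0,[-40,-30,0],0],[0,[-40,-30,0],0],[0,[-40,-30,0],0],[0,[-40,-30,0],0],[0,[0,0,0],0]]' 40
cat >> h.py <<'E'
from scipy.spatial.transform import Rotation
def rep(S,targets,a=.05):
    s=observe();R=Rotation.from_rotvec(s["tcp_rot"]).as_matrix();p=s["ee_pos"]
    ex=np.array([np.cos(a),np.sin(a),0]);ey=np.array([-ex[1],ex[0],0]);S=np.array([*S,0])
    d=p-S;print("t",s["time"],"uvz",(d@ex).round(1),(d@ey).round(1),p[2].round(1),"F uv",(s["force"]@ex).round(1),(s["force"]@ey).round(1),s["force"][2].round(1),"gap",s["finger_gap"].round(1),"toolx deg",np.degrees(np.arctan2(R[1,0],R[0,0])).round(1),"tilt",R[:,2].round(3))
    for u,v,z in targets:
        q=S+u*ex+v*ey;q[2]=z;print((u,v,z),(R.T@(q-p)).round(1));p=q
E
python3 -c "
from h import *
rep((573,119),[(36,62,200),(36,62,111),(-15,62,111),(-45,45,111),(-58,22,111)])"
```

```text
time: 1.98
ee_pos: [589.1, 185.8, 238.4]
tcp_rot: [0.019, -3.139, 0.007]
force: [-0.4, 0.3, 1.0]
finger_gap: -0.1Traceback (most recent call last):
  File "<string>", line 3, in <module>
    rep((573,119),[(36,62,200),(36,62,111),(-15,62,111),(-45,45,111),(-58,22,111)])
    ~~~^^^^^^^^^^^^^^^^^^^^^^^^^^^^^^^^^^^^^^^^^^^^^^^^^^^^^^^^^^^^^^^^^^^^^^^^^^^^
  File "h.py", line 11, in rep
    d=p-S;print("t",s["time"],"uvz",(d@ex).round(1),(d@ey).round(1),p[2].round(1),"F uv",(s["force"]@ex).round(1),(s["force"]@ey).round(1),s["force"][2].round(1),"gap",s["finger_gap"].round(1),"toolx deg",np.degrees(np.arctan2(R[1,0],R[0,0])).round(1),"tilt",R[:,2].round(3))
                                                                                                                                                                        ^^^^^^^^^^^^^^^^^^^^^
AttributeError: 'float' object has no attribute 'round'
```

```bash
sed -i 's/s\["finger_gap"\].round(1)/s["finger_gap"]/' h.py
python3 -c "
from h import *
rep((573,119),[(36,62,200),(36,62,111),(-15,62,111),(-45,45,111),(-58,22,111)])"
```

```text
t 1.975 uvz 19.4 66.0 238.4 F uv -0.4 0.3 1.0 gap -0.06404670438665566 toolx deg -179.3 tilt [-0.003 -0.004 -1.   ]
(36, 62, 200) [-16.8  -3.2  38.4]
(36, 62, 111) [-0.2  0.4 89. ]
(-15, 62, 111) [51.  -1.9  0.1]
(-45, 45, 111) [ 29.3 -18.1   0.2]
(-58, 22, 111) [ 12.1 -23.5   0.1]
```

```bash
python3 -m crank '[[0,[-17,-3,20],0],[0,[0,0,20],0],[0,[0,0,25],0],[0,[0,0,25],0],[0,[0,0,22],0],[0,[0,0,15],0],[0,[0,0,0],0],[0,[0,0,0],0]]'
python3 - <<'E'
from h import *
rep((573,119),[(36,62,110),(-15,62,110)])
a=grab_frame("top")[140:285,235:400];b=grab_frame("side")[150:300,240:400]
cv2.imwrite("pics/c1.png",np.hstack([cv2.resize(x,(400,400),interpolation=2) for x in(a,b)]))
E
```

```text
time: 2.98
ee_pos: [604.5, 185.7, 100.3]
tcp_rot: [0.01, -3.134, 0.009]
force: [0.2, -0.1, 0.2]
finger_gap: 0.1
t 2.975 uvz 34.8 65.1 100.3 F uv 0.2 -0.1 0.2 gap 0.13405750758554386 toolx deg -179.6 tilt [-0.007 -0.005 -1.   ]
(36, 62, 110) [-1.3 -3.1 -9.7]
(-15, 62, 110) [50.9 -2.2  0.4]
```

View pics/c1.png

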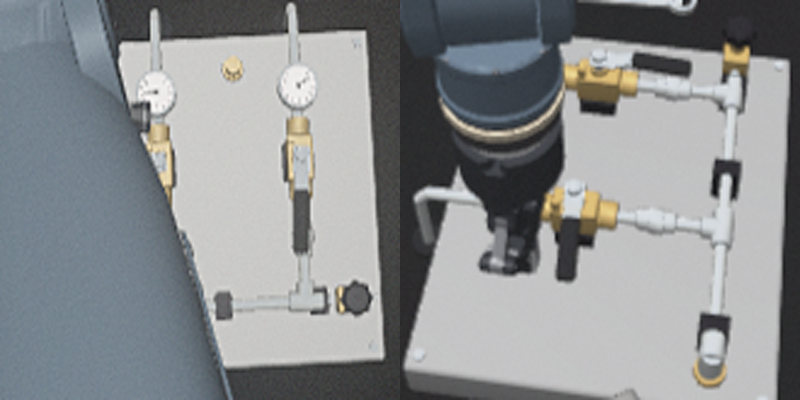

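```bash
python3 -m crank '[[0,[0,0,-9],0],[0,[0,-3,0],0],[0,[8,0,0],0],[0,[8,0,0],0],[0,[8,0,0],0],[0,[8,0,0],0],[0,[8,0,0],0]]'
python3 -c "
from h import *
rep((573,119),[(-15,62,110),(-45,45,110),(-58,22,110)])"
```

```text
time: 3.95
ee_pos: [568.5, 182.0, 113.5]
tcp_rot: [-0.007, 3.134, -0.008]
force: [7.0, -1.7, 0.0]
finger_gap: -0.1
t 3.95 uvz -1.4 63.2 113.5 F uv 6.9 -2.1 0.0 gap -0.13791743903560533 toolx deg -179.7 tilt [ 0.007 -0.005 -1.   ]
(-15, 62, 110) [13.6 -1.8  3.4]
(-45, 45, 110) [ 29.2 -18.3  -0.1]
(-58, 22, 110) [ 11.9 -23.6   0. ]
```

```bash
python3 -m crank '[[0,[8,0,2],0],[0,[8,-2,2],0],[0,[8,-4,0],0],[0,[7,-5,0],0],[0,[6,-5,0],0]]'
python3 -c "
from h import *
rep((573,119),[(-40,50,110),(-52,35,110),(-58,22,110)])"
```

```text
time: 4.58
ee_pos: [539.3, 169.0, 113.5]
tcp_rot: [-0.009, 3.111, 0.003]
force: [6.4, 3.1, -1.8]
finger_gap: 0.1
t 4.575 uvz -31.1 51.7 113.5 F uv 6.5 2.7 -1.8 gap 0.14818783588635145 toolx deg -179.7 tilt [ 0.031  0.002 -1.   ]
(-40, 50, 110) [ 8.9 -2.1  3.2]
(-52, 35, 110) [ 11.3 -15.5  -0.4]
(-58, 22, 110) [  5.4 -13.3  -0.2]
```

```bash
python3 -m crank '[[0,[7,-5,3],0],[0,[6,-7,2],0],[0,[4,-7,1],0],[0,[3,-7,0],0]]'
python3 -c "
from h import *
rep((573,119),[(-52,35,110),(-58,22,110)])"
```

```text
time: 5.08
ee_pos: [524.9, 147.7, 111.1]
tcp_rot: [-0.014, 3.093, 0.02]
force: [3.9, 5.9, -1.8]
finger_gap: -0.1
t 5.075 uvz -46.6 31.1 111.1 F uv 4.2 5.7 -1.8 gap -0.11582402319125192 toolx deg -179.5 tilt [ 0.048  0.013 -0.999]
(-52, 35, 110) [5.6 3.7 0.9]
(-58, 22, 110) [  5.4 -13.2  -0.4]
```

```bash
python3 -m crank '[[0,[4,-5,0],0],[0,[3,-5,0],0],[0,[2,-5,0],0]]'
python3 -c "
from h import *
rep((573,119),[(-58,22,110)])"
```

```text
time: 5.45
ee_pos: [518.7, 138.0, 112.4]
tcp_rot: [-0.019, 3.084, 0.04]
force: [9.1, 24.9, -9.9]
finger_gap: 0.1
t 5.45 uvz -53.3 21.7 112.4 F uv 10.4 24.4 -9.9 gap 0.09807409744193947 toolx deg -179.3 tilt [ 0.057  0.026 -0.998]
(-58, 22, 110) [4.9 0.1 2.1]
```

```bash
python3 -m crank '[[0,[0,8,0],0],[0,[0,12,0],0],[0,[0,0,-20],0],[0,[0,0,-30],0],[0,[0,0,-30],0],[0,[0,0,0],0]]'
python3 - <<'E'
from h import *
rep((573,119),[])
rep((581,-20),[(-55,-40,180),(-55,-40,110)])
a=grab_frame("top")[140:285,235:400];b=grab_frame("side")[150:300,240:400]
cv2.imwrite("pics/c2.png",np.hstack([cv2.resize(x,(400,400),interpolation=2) for x in(a,b)]))
E
```

```text
time: 6.2
ee_pos: [510.4, 158.5, 194.2]
tcp_rot: [-0.021, 3.087, 0.037]
force: [-0.2, -0.3, -0.8]
finger_gap: 0.1
t 6.2 uvz -60.6 42.6 194.2 F uv -0.2 -0.3 -0.8 gap 0.140926595053072 toolx deg -179.2 tilt [ 0.054  0.024 -0.998]
t 6.2 uvz -61.6 181.8 194.2 F uv -0.2 -0.3 -0.8 gap 0.140926595053072 toolx deg -179.2 tilt [ 0.054  0.024 -0.998]
(-55, -40, 180) [ -14.  -221.7    9.7]
(-55, -40, 110) [ 3.8 -1.7 69.9]
```

View pics/c2.png

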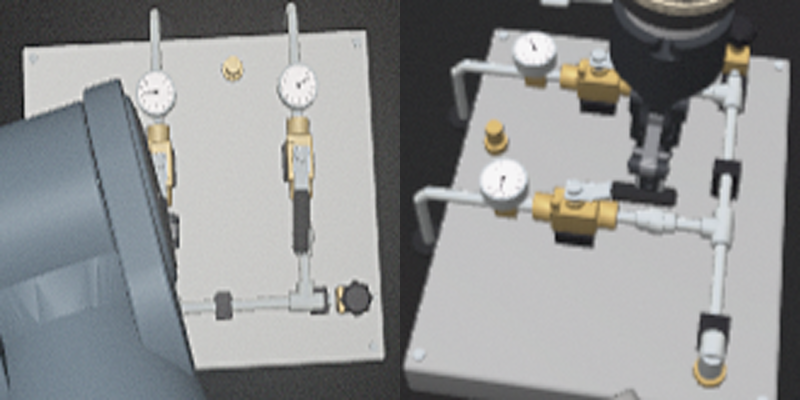

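```bash
python3 -m crank '[[0,[-3,-40,0],0],[0,[-3,-40,0],0],[0,[-3,-40,0],0],[0,[-3,-40,0],0],[0,[-2,-40,0],0],[0,[0,-10,0],0],[0,[0,0,0],0],[0,[0,0,0],0]]'
python3 - <<'E'
from h import *
rep((581,-20),[(-52,-40,180),(-52,-40,110)])
a=grab_frame("top");cv2.imwrite("pics/t3.png",a);a=a[140:285,235:400];b=grab_frame("side")[150:300,240:400]
cv2.imwrite("pics/c3.png",np.hstack([cv2.resize(x,(400,400),interpolation=2) for x in(a,b)]))
E
```

```text
time: 7.3
ee_pos: [522.2, -54.9, 178.2]
tcp_rot: [-0.026, 3.106, 0.036]
force: [1.1, 0.4, 0.4]
finger_gap: 0.2
t 7.3 uvz -60.5 -31.9 178.2 F uv 1.1 0.4 0.4 gap 0.16740979031504136 toolx deg -179.1 tilt [ 0.036  0.024 -0.999]
(-52, -40, 180) [-8.8 -7.8 -1.7]
(-52, -40, 110) [ 2.5 -1.6 69.9]
```

View pics/c3.png

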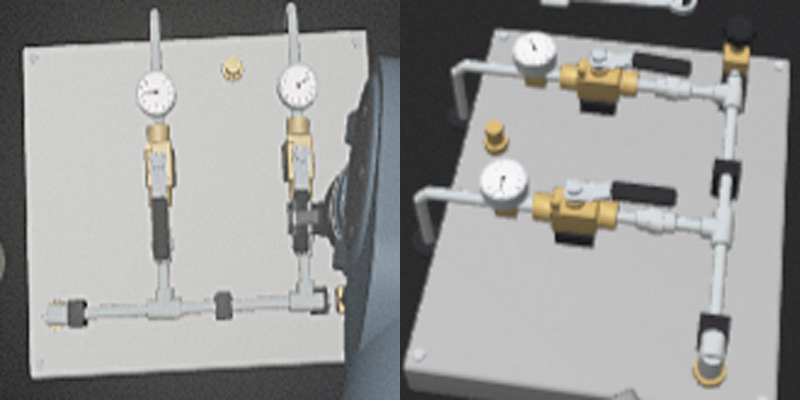

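```bash
python3 - <<'E'
from h import *
f=lambda x,y:(235+x*165/400-.3,140+y*145/400-.3)
P={k:ray("top",f(*v),114) for k,v in dict(ri=(160.5,196),rt=(162.5,259),di=(301.5,190),dt=(302.5,252)).items()}
for a,b in("ri","rt"),("di","dt"):
    d=P[a]-P[b];print(P[a].round(1),P[b].round(1),"deg",np.degrees(np.arctan2(d[1],d[0])).round(1))
E
python3 -m crank '[[0,[-7,-8,0],0],[0,[0,0,20],0],[0,[0,0,20],0],[0,[0,0,15],0],[0,[0,0,5],0],[0,[0,0,0],0],[0,[0,0,0],0]]'
python3 - <<'E'
from h import *
rep((581,-20),[(-52,-40,110),(-52,-15,110)])
E
```

```text
[545.1 115.7] [491.9 113.2] deg 2.7
[551.1 -20.1] [498.6 -20.9] deg 0.8
time: 8.28
ee_pos: [536.0, -60.4, 118.8]
tcp_rot: [-0.034, 3.1, 0.035]
force: [-0.5, 0.3, 0.2]
finger_gap: -0.1
t 8.275 uvz -47.0 -38.1 118.8 F uv -0.5 0.3 0.2 gap -0.06386885337542873 toolx deg -178.8 tilt [ 0.041  0.023 -0.999]
(-52, -40, 110) [ 5.3 -2.2  8.6]
(-52, -15, 110) [ 0.7 25.   0.5]
```

```bash
python3 -m crank '[[0,[6,0,7],0],[0,[2,8,2],0],[0,[0,8,0],0],[0,[0,8,0],0],[0,[0,8,0],0],[0,[0,8,1],0]]'
python3 - <<'E'
from h import *
rep((581,-20),[(-62,10,110),(-58,28,110)])
E
```

```text
time: 9.02
ee_pos: [527.8, -21.2, 110.1]
tcp_rot: [-0.03, 3.098, 0.022]
force: [2.1, -8.3, 2.4]
finger_gap: 0.1
t 9.025 uvz -53.2 1.5 110.1 F uv 1.7 -8.4 2.4 gap 0.07870132266647378 toolx deg -178.9 tilt [ 0.044  0.015 -0.999]
(-62, 10, 110) [ 9.1  8.3 -0.2]
(-58, 28, 110) [-3.4 18.1  0.4]
```

```bash
python3 -m crank '[[0,[4,7,0],0],[0,[1,7,0],0],[0,[-2,7,0],0],[0,[-3,7,0],0]]'
python3 - <<'E'
from h import *
rep((581,-20),[(-58,28,110),(-40,50,110)])
E
```

```text
time: 9.52
ee_pos: [527.8, 4.6, 110.9]
tcp_rot: [-0.026, 3.096, 0.004]
force: [-0.9, -6.7, -1.2]
finger_gap: -0.1
t 9.525 uvz -51.9 27.2 110.9 F uv -1.3 -6.6 -1.2 gap -0.12476471036522944 toolx deg -179.1 tilt [ 0.045  0.003 -0.999]
(-58, 28, 110) [6.2 0.6 0.6]
(-40, 50, 110) [-17.2  22.6   0.8]
```

```bash
python3 -m crank '[[0,[-3,8,1],0],[0,[-5,8,1],0],[0,[-7,6,0],0],[0,[-7,4,0],0]]'
python3 - <<'E'
from h import *
rep((581,-20),[(-30,55,110),(-19,60,110)])
E
```

```text
time: 10.02
ee_pos: [546.3, 29.4, 109.2]
tcp_rot: [-0.023, 3.103, -0.011]
force: [-4.6, -5.8, 0.1]
finger_gap: -0.1
t 10.025 uvz -32.2 51.1 109.2 F uv -4.9 -5.6 0.1 gap -0.06691928223029381 toolx deg -179.1 tilt [ 0.039 -0.007 -0.999]
(-30, 55, 110) [-2.   4.  -0.7]
(-19, 60, 110) [-10.8   5.4   0.4]
```

```bash
python3 -m crank '[[0,[-6,3,0],0],[0,[-5,1,0],0],[0,[-5,0,0],0]]'
python3 - <<'E'
from h import *
rep((581,-20),[(-19,60,110)])
E
```

```text
time: 10.4
ee_pos: [558.0, 34.2, 108.8]
tcp_rot: [-0.024, 3.111, -0.016]
force: [-6.3, 1.4, 3.8]
finger_gap: 0.3
t 10.4 uvz -20.3 55.3 108.8 F uv -6.2 1.7 3.8 gap 0.34746544578280886 toolx deg -179.1 tilt [ 0.03  -0.01  -0.999]
(-19, 60, 110) [-1.2  4.7 -1.2]
```

```bash
python3 -m crank '[[0,[-5,0,0],0],[0,[-5,0,0],0]]'
python3 - <<'E'
from h import *
rep((581,-20),[(-19,60,110)])
E
```

```text
time: 10.65
ee_pos: [563.6, 35.6, 108.6]
tcp_rot: [-0.026, 3.12, -0.016]
force: [-17.5, -2.5, 12.1]
finger_gap: -0.2
t 10.65 uvz -14.6 56.4 108.6 F uv -17.6 -1.6 12.1 gap -0.19810340413437588 toolx deg -179.0 tilt [ 0.022 -0.01  -1.   ]
(-19, 60, 110) [ 4.5  3.4 -1.5]
```

```bash
python3 -m crank '[[0,[-5,0,0],0]]'; python3 -m crank '[[0,[8,0,0],0],[0,[12,0,0],0],[0,[0,0,-20],0],[0,[0,0,-40],0],[0,[20,0,-40],0],[0,[40,0,-30],0],[0,[45,0,0],0],[0,[45,0,0],0],[0,[20,0,0],0],[0,[0,0,0],0],[0,[0,0,0],0]]'
python3 - <<'E'
from h import *
rep((581,-20),[])
a=grab_frame("top");cv2.imwrite("pics/t4.png",a);a=a[140:285,235:400];b=grab_frame("side")[150:300,240:400]
cv2.imwrite("pics/c4.png",np.hstack([cv2.resize(x,(400,400),interpolation=2) for x in(a,b)]))
E
```

```text
time: 10.78
ee_pos: [563.8, 35.9, 108.2]
tcp_rot: [-0.027, 3.128, -0.017]
force: [-23.3, -3.4, 17.0]
finger_gap: 0.1
time: 12.15
ee_pos: [364.5, 36.8, 240.3]
tcp_rot: [-0.031, 3.12, -0.014]
force: [0.6, -0.1, 0.6]
finger_gap: 0.1
t 12.15 uvz -213.4 67.5 240.3 F uv 0.6 -0.1 0.6 gap 0.09976335653147952 toolx deg -178.9 tilt [ 0.022 -0.009 -1.   ]
```

View pics/c4.png

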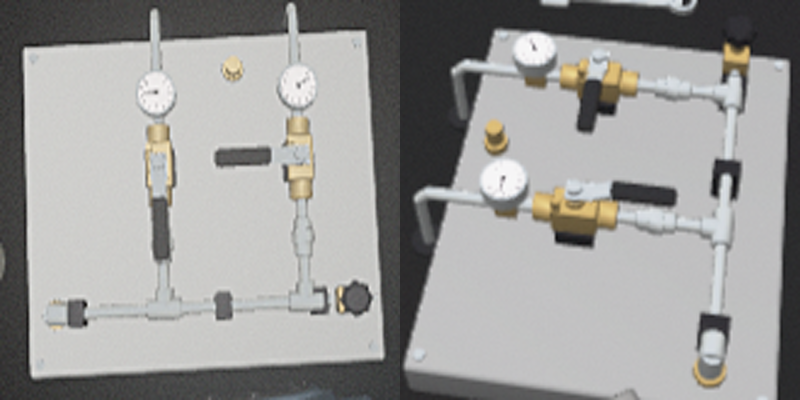

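Run:
```python
from h import *
for n,boxes in (("t4",{"duty":(190,202,320,350),"res":(206,238,294,308)}),("top0",{"res":(195,210,260,292),"duty":(203,238,350,368)}),("t3",{"res":(206,238,294,308)})):
    g=cv2.cvtColor(cv2.imread(f"pics/{n}.png"),cv2.COLOR_BGR2GRAY)
    for k,(r0,r1,c0,c1) in boxes.items():
        m=(g[r0:r1,c0:c1]<100).astype(np.uint8);N,l,s,_=cv2.connectedComponentsWithStats(m)
        i=1+np.argmax(s[1:,4]);p=np.argwhere(l==i)[:,::-1]+[c0,r0]
        w=np.array([ray("top",x,114) for x in p]);c=w.mean(0);v=np.linalg.svd(w-c)[2][0]
        print(n,k,len(p),c.round(1),"deg",(np.degrees(np.arctan2(v[1],v[0]))%180).round(2),"len",np.ptp((w-c)@v).round(1))
```

```text
t4 duty 126 [579.1  36.4] deg 92.98 len 52.0
t4 res 137 [517.2 115.7] deg 3.82 len 49.6
top0 res 123 [567.2 175.7] deg 98.01 len 50.7
top0 duty 144 [525.8 -19.5] deg 178.06 len 51.5
t3 res 138 [517.3 115.8] deg 3.02 len 49.4
```

```bash
python3 -c "
from bench import *
print(hand_in())"
```

```text
the job is handed in; nothing more can be done
None
```

The changeover is done in the order you asked. I pushed the reserve (+y) lever round to fully open first, checked it in the pictures, and only then pushed the duty (−y) lever to fully shut. I handed in at about 12 s with the arm clear of everything.

- **Stops reached:** the force rose from about 7 N while each lever turned to about 24 N at the end. That rise shows both levers had met their stops.
- **Lever angles:** the last top picture shows the reserve lever at 3–4° and the duty lever at 93.0° in the world. The manifold's yaw of about 2.7° would put fully open at 2.7° and fully shut at 92.7°. Both agree within about 1°, which is the picture noise.
- **Other parts:** the purge knob and brass cap look unmoved in the last pictures. The spanner and spray bottle were mostly outside that close-up, so I did not check them there. The arm's path stayed clear of both, and the forces showed no contact other than with the levers.
- **Small disagreements:** by image angle both levers started about 5° off their end positions. The tool also tilted up to about 3° while pushing. Neither affected the result.

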